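Line up the reagent bottles by height on the bench shelf

ROBOT

A 7-joint arm with a two-finger parallel gripper is mounted at the origin on the work surface. World frame = base frame: x ahead of the robot, y to its left, z up, the work surface at z = 0. Lengths are in m, angles in rad, forces in N, time in s.
With the tool pointing down it reaches from about 0.425 to 1.025 m from the base axis. Payload 9.4 kg.
Tool frame: the origin (TCP) lies at the centre of the arm's flange, where the gripper is bolted on; the fingertips stand 173 mm ahead of it and the grasp point (between the pads) lies 155 mm ahead of it; z points along the fingers, y is the direction in which the jaws open and shut (so a half turn about z gives the same grasp; the last joint's range is limited). The gripper opens to 85 mm and grips with 20 to 120 N. Pads are 22 mm wide; open, the fingers measure 114 mm over their backs; the gripper's body (76 mm by 85 mm) begins 54 mm behind the grasp point. The pads swing forward as they close: fully open they stand 13 mm farther back than shut.
Start: joints at [-1.248, 0.599, -0.003, 1.599, 0.002, 0.943, -0.08], TCP at [0.282, 0.668, 0.405] pointing down, gripper open.
Joint ranges: [-2.57, 2.57], [-0.35, 1.97], [-1.29, 1.29], [0.11, 2.56], [-1.05, 4.19], [0.11, 1.86], [-2.63, 2.63]. Speed limits (rad/s): [2.22, 2.22, 3.01, 3.01, 3.14, 3.14, 3.14].

INTERFACE

Orientations are given as a unit quaternion [w, x, y, z].
In Python, from plant import ctrl gives the robot as it stands.
- The arm moves only by the shell command python3 -m jog 'ROWS'. ROWS is text: rows parted by semicolons, each of 7 numbers parted by spaces: the shift along the tool's x, y, z in mm, then the turn, a rotation vector about the tool's x, y, z in degrees, then the opening, from 0 (shut) to 1 (fully open). In form: tx ty tz wx wy wz gripper; .... A call has 1 to 8 rows; each row is the pose to reach, as a shift and turn from the pose commanded when the call began, along the tool's axes at that moment; what a row does not reach only later rows make up. A row lasts 1/12 s, in which the tool goes at most 41.7 mm and 7.16 degrees, less where a joint would pass 70% of its speed; a pose out of reach is approached as far as the arm can. A call with a gripper value outside its range is refused whole. The fingers move at their own pace and stop on an object; the grip force is fixed at half the most. Time passes only in rows, so rows that repeat a pose let the fingers close. It gives the time, the measured TCP pose, the force and the opening at its end, in the units of the state.
- ctrl.observe(): the state, without advancing time (a new reading comes with each control period).
- ctrl.get_image(name): name is "side" or "top" or "wrist"; returns a dict with "pixels" (384x512x3 uint8, red, green, blue), "z_map" (384x512 float32, m along the optical axis (not along the pixel's ray), 0 where there is no reading), "fov_y" (degrees; the focal length in pixels is half the picture's height over the tangent of half this angle, whatever the lens; pixels are square), "cx", "cy" (the principal point, pixels), "R" (3x3) and "t" (3): a world point X has camera coordinates R X + t. Camera axes: x right, y down, z forward; pixel columns grow to the right and rows downward; lengths in m; the calibration is good to about 2 mm. The wrist camera is an equidistant fisheye: a pixel r from the principal point sees the ray r / f radians off the axis. A picture is of the moment at which its call begins.
- ctrl.close_job(): hands the job in, once; it reports no verdict.
Trained networks look in a picture, given as the dict that the camera call returned (one of the last four; its "shot" number tells which), for a name from the list of things; names that differ only in an ending like _2 or _b are one class to them, and where a whole thing is asked for, a point or a joint stands for the part that bears it (a point fixed in the world has none). Each returns a list of dicts, best first, with "conf" (0 to 1); they miss things now and then, are a little off and sometimes report something else, mostly with a low value. They report only what shows in the picture. A call takes as long as a camera call. They do not tell look-alikes from the thing itself.
- ctrl.boxes_of(picture, name): "extent" ([left, top, width, height] in pixels, round what is visible of it).
- ctrl.outline_of(picture, name): "mask" (384x512 bool, what is visible of it) and "extent" ([left, top, width, height] in pixels, round what is visible of it).
The state is a dict: "time": time; "joint_positions": joint angles; "joint_vel": joint speeds; "tau": joint torques, N m; "eef_pos": TCP position; "tcp_rot": TCP orientation; "contact_force": force on the tool from outside, world axes, zero at the start; "ft_torque": the same for the moment, N m; "width": finger opening in m.
Only numpy, scipy, OpenCV 4.12 (cv2) and the standard library are available. Lean on these libraries where they do the work, as an engineer would, in place of code of your own. Each camera call takes 0.05 s, during which the arm holds its last target.

TASK

Tidy the reagent shelf: stand the four loose white bottles upright, one in the middle of each of the four empty rubber pads, so that the whole row steps down in height from the tall bottle already at one end to the small bottle already at the other. Leave those two end bottles where they are, and do not tip any bottle over.

Things in the scene. Friction and masses are not known exactly. Their poses are not given: they have to be found in the camera images.
- bottle_138_mid (a point): the tallest of the four loose bottles: white plastic bottle, blank label, grey cap, 138 mm high, round, straight-sided, 62 mm in diameter up to 106 mm, above that a shoulder and a narrower cap; about 260 g, give or take a third. Starts upright on the bench. The point is its centre, 69 mm above its underside; z up along the bottle
- bottle_118_mid (a point): the second tallest of the four loose bottles: white plastic bottle, blank label, grey cap, 118 mm high, round, straight-sided, 55 mm in diameter up to 86 mm, above that a shoulder and a narrower cap; about 190 g, give or take a third. Starts upright on the bench. The point is its centre, 59 mm above its underside; z up along the bottle
- bottle_099_mid (a point): the third tallest of the four loose bottles: white plastic bottle, blank label, grey cap, 99 mm high, round, straight-sided, 49 mm in diameter up to 67 mm, above that a shoulder and a narrower cap; about 130 g, give or take a third. Starts upright on the bench. The point is its centre, 49.5 mm above its underside; z up along the bottle
- bottle_081_mid (a point): the shortest of the four loose bottles: white plastic bottle, blank label, grey cap, 81 mm high, round, straight-sided, 40 mm in diameter up to 49 mm, above that a shoulder and a narrower cap; about 80 g, give or take a third. Starts upright on the bench. The point is its centre, 40.5 mm above its underside; z up along the bottle
- end_tall_mid (a point): the tall bottle already standing at one end of the shelf row (either end): same white kind with grey cap, 158 mm high, 72 mm in diameter, loose, not to be moved. The point is its centre, 79 mm above its underside
- end_small_mid (a point): the small bottle already standing at the other end of the shelf row: same white kind with grey cap, 62 mm high, 34 mm in diameter, loose, not to be moved. The point is its centre, 31 mm above its underside
- pad_a: one of four empty dark rubber pads (98 x 76 x 2 mm) in a straight row on the fixed white shelf. Origin: centre of its underside, 45 mm above the bench; bottles stand on its top, z = 2 mm. y runs along the row, x across. Pads 84 mm apart; end bottles 94 mm beyond the outer pads. Thin guard rails, tops 25 mm above the deck, run along the row 60 mm either side of its middle line
- pad_b: one of four empty dark rubber pads (98 x 76 x 2 mm) in a straight row on the fixed white shelf. Origin: centre of its underside, 45 mm above the bench; bottles stand on its top, z = 2 mm. y runs along the row, x across. Pads 84 mm apart; end bottles 94 mm beyond the outer pads. Thin guard rails, tops 25 mm above the deck, run along the row 60 mm either side of its middle line
- pad_c: one of four empty dark rubber pads (98 x 76 x 2 mm) in a straight row on the fixed white shelf. Origin: centre of its underside, 45 mm above the bench; bottles stand on its top, z = 2 mm. y runs along the row, x across. Pads 84 mm apart; end bottles 94 mm beyond the outer pads. Thin guard rails, tops 25 mm above the deck, run along the row 60 mm either side of its middle line
- pad_d: one of four empty dark rubber pads (98 x 76 x 2 mm) in a straight row on the fixed white shelf. Origin: centre of its underside, 45 mm above the bench; bottles stand on its top, z = 2 mm. y runs along the row, x across. Pads 84 mm apart; end bottles 94 mm beyond the outer pads. Thin guard rails, tops 25 mm above the deck, run along the row 60 mm either side of its middle line
Not all that is in view belongs to the job. Leave any brown or green look-alike of the part that bears bottle_081_mid alone.

How it is judged:
At the end, for the whole second after the job is handed in: Counting from the tall end bottle towards the small one, the pads carry the 138, 118, 99 and 81 mm bottles in that order, each standing on its pad within 14 mm of the pad's centre, upright within 0.1 rad, at rest and released; the two end bottles are within 20 mm of where they began (((horizontal distance between end_tall_mid and pad_a below 0.15 m and horizontal distance between bottle_138_mid and pad_a below 0.014 m and z of bottle_138_mid in the frame of pad_a between 0.065 and 0.077 m and horizontal distance between bottle_118_mid and pad_b below 0.014 m and z of bottle_118_mid in the frame of pad_b between 0.055 and 0.067 m and horizontal distance between bottle_099_mid and pad_c below 0.014 m and z of bottle_099_mid in the frame of pad_c between 0.0455 and 0.0575 m and horizontal distance between bottle_081_mid and pad_d below 0.014 m and z of bottle_081_mid in the frame of pad_d between 0.0365 and 0.0485 m) or (horizontal distance between end_tall_mid and pad_d below 0.15 m and horizontal distance between bottle_138_mid and pad_d below 0.014 m and z of bottle_138_mid in the frame of pad_d between 0.065 and 0.077 m and horizontal distance between bottle_118_mid and pad_c below 0.014 m and z of bottle_118_mid in the frame of pad_c between 0.055 and 0.067 m and horizontal distance between bottle_099_mid and pad_b below 0.014 m and z of bottle_099_mid in the frame of pad_b between 0.0455 and 0.0575 m and horizontal distance between bottle_081_mid and pad_a below 0.014 m and z of bottle_081_mid in the frame of pad_a between 0.0365 and 0.0485 m)) and angle between each of bottle_138_mid, bottle_118_mid, bottle_099_mid, bottle_081_mid's own z axis and vertical below 0.1 rad and linear speed of each of bottle_138, bottle_118, bottle_099, bottle_081 below 0.02 m/s and distance of each of end_tall_mid, end_small_mid from where it was at the start of the episode below 0.02 m); the robot touches nothing.
It fails at once if one of the two end bottles is shifted by more than 20 mm or tipped (distance of any of end_tall_mid, end_small_mid from where it was at the start of the episode above 0.02 m or angle between any of end_tall_mid, end_small_mid's own z axis and vertical above 0.5 rad).
It fails at once if one of the four bottles is tipped over (more than 0.7 rad) (angle between any of bottle_138_mid, bottle_118_mid, bottle_099_mid, bottle_081_mid's own z axis and vertical above 0.7 rad).
It also fails if it takes over 104 s, if anything falls off the work surface, if the arm or the gripper's body presses on something with over 40 N, if the wrist force passes 120 N, or if a joint passes its speed limit or range.

## Working session

There is one attempt and no reset: what is moved stays moved. The work goes in short steps, Python scripts to look and compute and a shell command to move; the robot and the scene stay as the last step left them, time stands still between calls to the robot, and variables do not carry over. Pictures are saved under pics/ and viewed, and the job is handed in when it is done.

```bash
ls; mkdir -p pics
cat > h.py <<'E'
import numpy as np, cv2
from plant import ctrl
def save(p,name): cv2.imwrite('pics/'+name, cv2.cvtColor(p['pixels'],cv2.COLOR_RGB2BGR))
def pts(p):
    z=p['z_map']; f=192/np.tan(np.radians(p['fov_y'])/2)
    v,u=np.mgrid[0:384,0:512]
    c=np.stack([(u-p['cx'])/f*z,(v-p['cy'])/f*z,z],-1)
    return (c-p['t'])@p['R']
E
python3 - <<'E'
from h import *
s=ctrl.observe(); print(s)
for n in ['side','top']:
    p=ctrl.get_image(n); save(p,n+'0.png'); np.savez('pics/'+n+'0.npz',**{k:v for k,v in p.items()})
    print(n,p['fov_y'],p['cx'],p['cy'],p['R'].round(3).tolist(),p['t'].round(3))
E
```

```text
pics
{'time': 0.0, 'joint_positions': array([-1.24772529,  0.60014181, -0.00252748,  1.60014854,  0.00176933,
        0.94291076, -0.07985274]), 'joint_vel': array([-0.00074635, -0.00126922, -0.00029055, -0.00108921, -0.00099352,
        0.00096538, -0.00065007]), 'tau': array([ 3.40996394e-04, -7.76460528e+01,  1.56502448e+00, -2.57993120e+01,
        1.23067887e-02,  9.16444202e-03, -2.80818057e-05]), 'eef_pos': array([0.28209088, 0.66764151, 0.40379824]), 'tcp_rot': array([-9.48000853e-05,  1.98569443e-01,  9.80086492e-01, -7.97503412e-04]), 'contact_force': array([-0.47568639,  0.80877173,  0.0400332 ]), 'ft_torque': array([-0.02779767,  0.00368412,  0.05810469]), 'width': 0.08505614695119063}
side 56.04810490903658 253.36121460405866 193.36063411003622 [[0.74, -0.672, -0.016], [-0.499, -0.533, -0.683], [0.45, 0.514, -0.731]] [-0.385  0.322  0.611]
top 44.25660754048475 259.9868360186444 191.4016985888091 [[-0.116, -0.993, 0.002], [-0.973, 0.113, -0.201], [0.2, -0.025, -0.98]] [0.059 0.532 1.135]
```

View pics/side0.png

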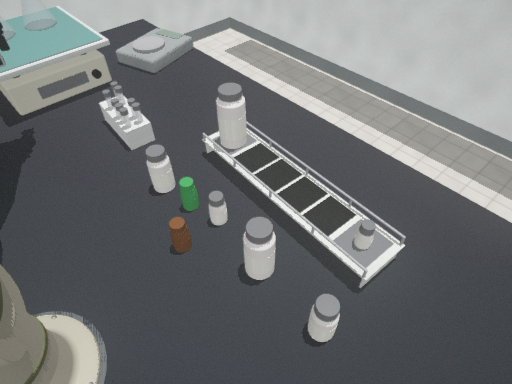

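View pics/top0.png

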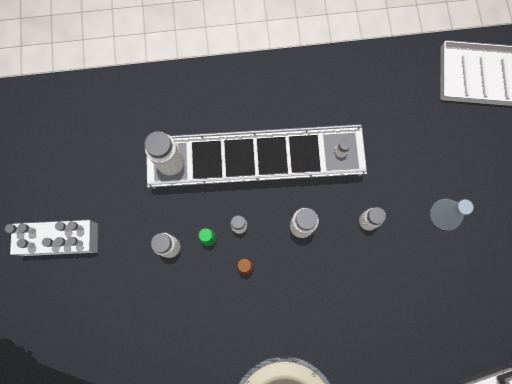

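Top view: the row runs across at rows ~130–180, with the tall end bottle at (165,155) and the small one at (343,148). Loose bottles are near (165,245), (239,225), (304,222) and (372,219). The decoys are green (207,237) and brown (245,267), and there is a glass flask at (447,213).

Run:
```python
from h import *
from scipy.optimize import least_squares
for cam in ['top','side']:
    p=ctrl.get_image(cam); P=pts(p)
    print(cam)
    for n in ['bottle_138_mid','bottle_118_mid','bottle_099_mid','bottle_081_mid','end_tall_mid','end_small_mid','pad_a']:
        for o in ctrl.outline_of(p,n)[:5]:
            m=o['mask']&(p['z_map']>0); m=cv2.erode(m.astype(np.uint8),np.ones((2,2)))>0
            if m.sum()<5: continue
            q=P[m]; zt=np.percentile(q[:,2],98)
            t=q[q[:,2]>zt-0.006]
            c,r=cv2.minEnclosingCircle(t[:,:2].astype(np.float32))
            col=p['pixels'][m].mean(0).astype(int)
            print(n,round(o['conf'],2),o['extent'],'ztop',zt.round(3),'cap',np.round(c,4),round(r,4),'mean',q.mean(0).round(4),col)
            if n=='pad_a':
                print('   rect',cv2.minAreaRect(q[:,:2].astype(np.float32)*1000))
```

```text
top
bottle_138_mid 0.61 [286.2, 209.7, 28.9, 29.7] ztop 0.142 cap [ 0.4418 -0.0989] 0.0248 mean [ 0.4349 -0.0944  0.1184] [156 155 157]
bottle_118_mid 0.64 [150.6, 233.7, 28.1, 24.4] ztop 0.122 cap [0.4281 0.2434] 0.0219 mean [0.4227 0.2363 0.0961] [149 147 149]
bottle_099_mid 0.97 [358.6, 205.9, 24.2, 26.6] ztop 0.103 cap [ 0.4364 -0.2711] 0.0202 mean [ 0.4314 -0.264   0.0806] [144 143 144]
bottle_081_mid 0.69 [198.0, 229.8, 15.6, 14.2] ztop 0.086 cap [0.4385 0.1427] 0.0159 mean [0.4345 0.1397 0.0681] [ 65 160  88]
bottle_081_mid 0.59 [237.1, 255.6, 16.5, 20.6] ztop 0.086 cap [0.3565 0.0576] 0.0161 mean [0.3532 0.056  0.075 ] [144  99  68]
bottle_081_mid 0.54 [226.7, 216.8, 21.9, 17.0] ztop 0.086 cap [0.4591 0.0607] 0.0147 mean [0.4549 0.0603 0.0688] [146 145 148]
end_tall_mid 0.62 [143.1, 132.8, 38.6, 42.1] ztop 0.207 cap [0.6396 0.2169] 0.0285 mean [0.6266 0.2099 0.165 ] [149 147 148]
end_small_mid 0.77 [332.5, 138.0, 16.0, 18.5] ztop 0.112 cap [ 0.6177 -0.2203] 0.0137 mean [ 0.6128 -0.2184  0.0896] [137 136 138]
pad_a 0.86 [224.5, 141.1, 28.9, 36.4] ztop 0.052 cap [0.6306 0.0389]
[... 2063 characters left out ...]
 86.14000701904297)
pad_a 0.62 [237.0, 145.1, 41.7, 29.2] ztop 0.048 cap [0.6407 0.1171] 0.0523 mean [0.6395 0.1181 0.0458] [68 70 68]
   rect ((639.7977905273438, 118.90240478515625), (73.01473236083984, 86.57344055175781), 87.35710906982422)
pad_a 0.59 [302.5, 197.7, 52.8, 37.0] ztop 0.048 cap [ 0.6247 -0.1335] 0.055 mean [ 0.6262 -0.1332  0.046 ] [71 72 71]
   rect ((625.9071044921875, -131.58807373046875), (73.70936584472656, 89.4863052368164), 86.71391296386719)
pad_a 0.58 [278.7, 175.7, 46.8, 37.2] ztop 0.048 cap [ 0.6273 -0.0497] 0.0572 mean [ 0.6292 -0.0496  0.046 ] [72 73 72]
   rect ((624.8490600585938, -48.2884521484375), (75.97052001953125, 105.05528259277344), 85.77000427246094)
```

```bash
cat >> h.py <<'E'
from scipy.spatial.transform import Rotation as Ro
U=np.array([0.0516,0.9987]); U/=np.linalg.norm(U)
RT=np.array([[U[0],U[1],0],[U[1],-U[0],0],[0,0,-1.]])
RT=np.stack([[U[0],U[1],0],[U[1],-U[0],0],[0,0,-1]],1) # cols: tool x,y,z
B={'138':(.442,-.1014),'118':(.4284,.2415),'099':(.4363,-.2735),'081':(.4605,.058)}
PD={'138':(.636,.1215),'118':(.632,.0375),'099':(.6275,-.0464),'081':(.623,-.1303)}
def go(x,y,z):
    s=ctrl.observe(); q=s['tcp_rot']; R=Ro.from_quat([q[1],q[2],q[3],q[0]])
    d=R.inv().apply(np.array([x,y,z])-s['eef_pos'])*1000
    w=(R.inv()*Ro.from_matrix(RT)).as_rotvec(degrees=True)
    print('t',round(s['time'],2),'pos',s['eef_pos'].round(4),'shift',d.round(1),'turn',w.round(1),'F',s['contact_force'].round(1),'w',round(s['width'],4))
E
python3 - <<'E'
from h import *
go(.47,.24,.4); go(*B['138'],.36)
E
```

```text
t 0.9 pos [0.2822 0.6678 0.4047] shift [-339.5 -321.     4.7] turn [ 0.   0.  70.1] F [0.2 0.8 0.3] w 0.0851
t 0.9 pos [0.2822 0.6678 0.4047] shift [-446.6 -646.4   44.7] turn [ 0.   0.  70.1] F [0.2 0.8 0.3] w 0.0851
```

```bash
python3 -m jog '-340 -320 0 0 0 70 1;-340 -320 0 0 0 70 1;-340 -320 0 0 0 70 1;-340 -320 0 0 0 70 1;-340 -320 0 0 0 70 1;-340 -320 0 0 0 70 1;-340 -320 0 0 0 70 1;-340 -320 0 0 0 70 1'
python3 - <<'E'
from h import *
go(.47,.24,.4); go(*B['138'],.36)
E
```

```text
time: 1.57
eef_pos: [0.4173, 0.361, 0.405]
tcp_rot: [-0.0, 0.646, 0.763, 0.0]
contact_force: [0.7, 1.1, -1.0]
width: 0.0854
t 1.57 pos [0.4173 0.361  0.405 ] shift [-128.    32.1    5. ] turn [ 0.  -0.  12.4] F [ 0.7  1.1 -1. ] w 0.0854
t 1.57 pos [0.4173 0.361  0.405 ] shift [-460.2  -51.6   44.7] turn [ 0.  -0.  12.4] F [ 0.7  1.1 -1. ] w 0.0854
```

```bash
python3 -m jog '-460 -52 45 0 0 12.4 1;-460 -52 45 0 0 12.4 1;-460 -52 45 0 0 12.4 1;-460 -52 45 0 0 12.4 1;-460 -52 45 0 0 12.4 1;-460 -52 45 0 0 12.4 1;-460 -52 45 0 0 12.4 1;-460 -52 45 0 0 12.4 1'
python3 - <<'E'
from h import *
go(*B['138'],.36)
E
```

```text
time: 2.23
eef_pos: [0.436, 0.03, 0.3726]
tcp_rot: [0.0, 0.723, 0.691, 0.001]
contact_force: [1.0, -0.1, 0.0]
width: 0.0856
t 2.23 pos [0.436  0.03   0.3726] shift [-131.    11.8   12.6] turn [ 0.1 -0.   0.4] F [ 1.  -0.1  0. ] w 0.0856
```

```bash
python3 -m jog '-131 12 10 0 0 0 1;-131 12 10 0 0 0 1;-131 12 10 0 0 0 1;-131 12 10 0 0 0 1;-131 12 10 0 0 0 1;-131 12 10 0 0 0 1'
python3 - <<'E'
from h import *
go(*B['138'],.25)
p=ctrl.get_image('wrist'); save(p,'w1.png'); print(p['cx'],p['cy'],p['fov_y'],p['R'].round(3),p['t'])
p=ctrl.get_image('side'); save(p,'s1.png')
E
```

```text
time: 2.73
eef_pos: [0.4423, -0.0998, 0.3625]
tcp_rot: [-0.0, 0.724, 0.69, 0.0]
contact_force: [-0.1, 0.4, -0.5]
width: 0.0851
t 2.73 pos [ 0.4423 -0.0998  0.3625] shift [ -1.6  -0.2 112.5] turn [ 0.  -0.   0.3] F [-0.1  0.4 -0.5] w 0.0851
258.6868125484743 192.1825912821234 65.70646984690485 [[ 0.999 -0.048  0.001]
 [-0.046 -0.953  0.3  ]
 [-0.014 -0.3   -0.954]] [-0.44666004 -0.10025992  0.31434298]
```

View pics/w1.png

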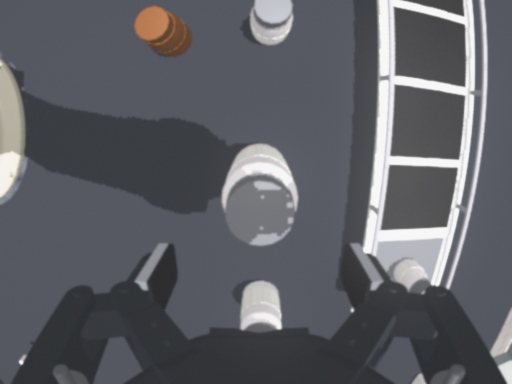

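View pics/s1.png

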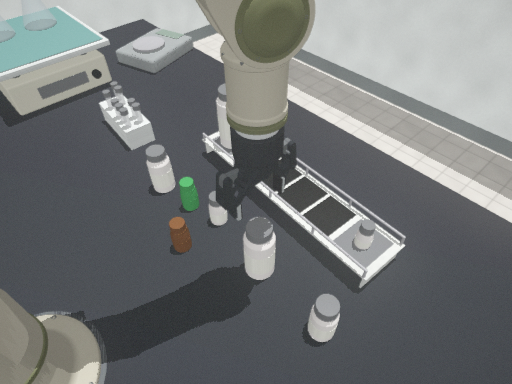

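Wrist view: the 138 bottle at (259,195) is centred between the fingers (tips at x≈160 and 360). I'll descend and grip.

```bash
python3 -m jog '-2 0 40 0 0 0 1;-2 0 80 0 0 0 1;-2 0 108 0 0 0 1;-2 0 116 0 0 0 1;-2 0 116 0 0 0 1;-2 0 116 0 0 0 0.3;-2 0 116 0 0 0 0.3;-2 0 116 0 0 0 0.3'; python3 -m jog '0 0 0 0 0 0 0.3;0 0 0 0 0 0 0.3;0 0 0 0 0 0 0.3;0 0 0 0 0 0 0.3'
python3 - <<'E'
from h import *
go(*B['138'],.246)
E
```

```text
time: 3.5
eef_pos: [0.4425, -0.1014, 0.2482]
tcp_rot: [0.001, 0.723, 0.691, 0.001]
contact_force: [-0.8, 0.2, 2.4]
width: 0.0604
time: 3.83
eef_pos: [0.4424, -0.1014, 0.2482]
tcp_rot: [0.001, 0.723, 0.691, 0.001]
contact_force: [-0.8, 0.4, 8.4]
width: 0.0604
t 3.83 pos [ 0.4424 -0.1014  0.2482] shift [-0.  -0.4  2.2] turn [ 0.1 -0.   0.4] F [-0.8  0.4  8.4] w 0.0604
```

```bash
python3 -m jog '0 0 -20 0 0 0 0.3;0 0 -60 0 0 0 0.3;0 0 -100 0 0 0 0.3;0 0 -130 0 0 0 0.3;0 0 -130 0 0 0 0.3'
python3 - <<'E'
from h import *
go(*PD['138'],.375)
p=ctrl.get_image('side'); save(p,'s2.png')
E
```

```text
time: 4.25
eef_pos: [0.4427, -0.1022, 0.3823]
tcp_rot: [0.003, 0.723, 0.691, 0.004]
contact_force: [1.6, 0.0, -2.8]
width: 0.0604
t 4.25 pos [ 0.4427 -0.1022  0.3823] shift [232.4 182.8   9.2] turn [ 0.6 -0.   0.3] F [ 1.6  0.  -2.8] w 0.0604
```

View pics/s2.png

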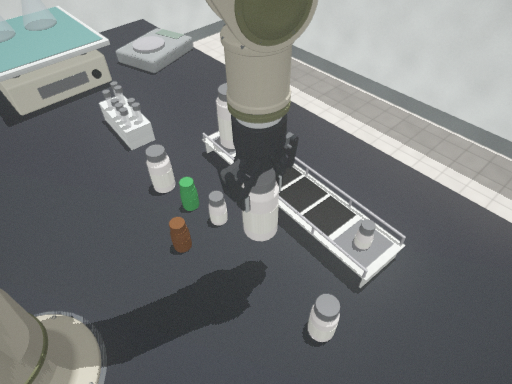

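The bottle is held upright at (260,205). Next I move it over its pad.

```bash
python3 -m jog '29 23 0 0 0 0 0.3;58 46 0 0 0 0 0.3;87 69 0 0 0 0 0.3;116 92 0 0 0 0 0.3;145 115 0 0 0 0 0.3;174 137 0 0 0 0 0.3;203 160 0 0 0 0 0.3;220 175 0 0 0 0 0.3'
python3 - <<'E'
from h import *
go(*PD['138'],.2982)
E
```

```text
time: 4.97
eef_pos: [0.6282, 0.1144, 0.3749]
tcp_rot: [-0.001, 0.722, 0.692, 0.0]
contact_force: [0.6, 0.7, -2.7]
width: 0.0606
t 4.97 pos [0.6282 0.1144 0.3749] shift [ 7.3  7.5 76.7] turn [-0.  -0.1  0.6] F [ 0.6  0.7 -2.7] w 0.0606
```

```bash
python3 -m jog '7 8 0 0 0 0 0.3;7 8 30 0 0 0 0.3;7 8 55 0 0 0 0.3;7 8 68 0 0 0 0.3;7 8 68 0 0 0 0.3'
python3 - <<'E'
from h import *
go(*PD['138'],.2952)
p=ctrl.get_image('side'); save(p,'s3.png')
p=ctrl.get_image('wrist'); save(p,'w3.png')
a=cv2.imread('pics/s3.png');b=cv2.imread('pics/w3.png'); cv2.imwrite('pics/c3.png',cv2.resize(np.hstack([a,b]),(800,300)))
E
```

```text
time: 5.38
eef_pos: [0.6338, 0.1162, 0.3048]
tcp_rot: [-0.002, 0.723, 0.691, -0.003]
contact_force: [-0.9, -0.1, -2.3]
width: 0.0604
t 5.38 pos [0.6338 0.1162 0.3048] shift [5.4 2.  9.6] turn [-0.4  0.1  0.3] F [-0.9 -0.1 -2.3] w 0.0604
```

View pics/c3.png

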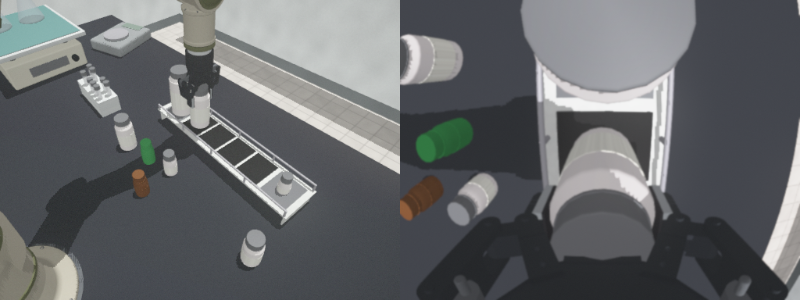

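Bottle 138 is centred across the pad in the wrist view (bottle and pad both span x≈555–655 of the right panel). I'll lower it the rest of the way.

```bash
python3 -m jog '5 2 3 0 0 0 0.3;5 2 6 0 0 0 0.3;5 2 8 0 0 0 0.3;5 2 8 0 0 0 0.3'
python3 - <<'E'
from h import *
go(*PD['138'],.2952)
E
```

```text
time: 5.82
eef_pos: [0.6375, 0.1218, 0.3007]
tcp_rot: [0.0, 0.723, 0.691, 0.0]
contact_force: [-0.6, -0.3, -3.0]
width: 0.0605
t 5.82 pos [0.6375 0.1218 0.3007] shift [-0.4 -1.5  5.5] turn [ 0.  -0.   0.4] F [-0.6 -0.3 -3. ] w 0.0605
```

```bash
python3 -m jog '0 -1 2 0 0 0 0.3;0 -1 4 0 0 0 0.3;0 -1 4 0 0 0 0.3;0 -1 4 0 0 0 0.3'; python3 -m jog '0 0 1 0 0 0 0.3;0 0 1 0 0 0 0.3;0 0 1 0 0 0 0.3'
```

```text
time: 6.15
eef_pos: [0.6365, 0.1217, 0.2964]
tcp_rot: [-0.0, 0.723, 0.691, -0.0]
contact_force: [0.5, 0.4, -3.1]
width: 0.0603
time: 6.4
eef_pos: [0.6366, 0.1217, 0.2954]
tcp_rot: [0.0, 0.723, 0.691, 0.0]
contact_force: [0.5, 0.3, -3.1]
width: 0.0601
```

```bash
python3 -m jog '0 0 1 0 0 0 0.3;0 0 1 0 0 0 0.3;0 0 2 0 0 0 0.3;0 0 2 0 0 0 0.3'; python3 -m jog '0 0 1 0 0 0 0.3;0 0 1 0 0 0 0.3'
```

```text
time: 6.73
eef_pos: [0.6365, 0.1215, 0.2953]
tcp_rot: [-0.0, 0.723, 0.691, 0.001]
contact_force: [-5.2, -0.3, 14.9]
width: 0.0603
time: 6.9
eef_pos: [0.6365, 0.1215, 0.2952]
tcp_rot: [-0.0, 0.723, 0.691, 0.001]
contact_force: [-7.0, -1.3, 24.9]
width: 0.0602
```

Contact at z=0.295, as predicted. Back off the push and release.

```bash
python3 -m jog '0 0 -2 0 0 0 0.3;0 0 -2.5 0 0 0 0.6;0 0 -2.5 0 0 0 0.75;0 0 -2.5 0 0 0 0.9;0 0 -2.5 0 0 0 0.95;0 0 -2.5 0 0 0 0.95;0 0 -2.5 0 0 0 0.95'
python3 - <<'E'
from h import *
go(*PD['138'],.2952)
p=ctrl.get_image('side'); save(p,'s4.png')
E
```

```text
time: 7.48
eef_pos: [0.6366, 0.1217, 0.2948]
tcp_rot: [0.0, 0.723, 0.691, -0.0]
contact_force: [-0.2, 0.8, -0.0]
width: 0.0808
t 7.48 pos [0.6366 0.1217 0.2948] shift [-0.2 -0.6 -0.4] turn [-0.   0.   0.4] F [-0.2  0.8 -0. ] w 0.0808
```

View pics/s4.png

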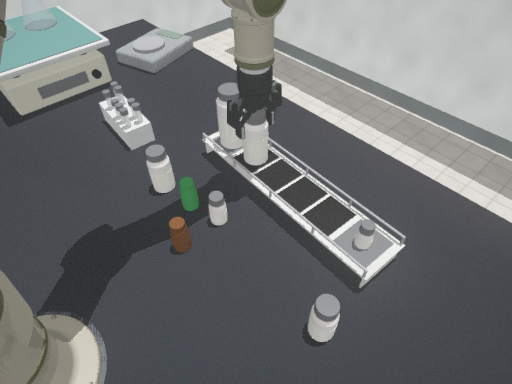

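```bash
python3 -m jog '0 0 -20 0 0 0 0.95;0 0 -60 0 0 0 1;0 0 -100 0 0 0 1;0 -40 -110 0 0 0 1;30 -80 -110 0 0 0 1;60 -115 -110 0 0 0 1;85 -150 -110 0 0 0 1;108 -180 -110 0 0 0 1'
python3 - <<'E'
from h import *
go(*B['118'],.226)
E
```

```text
time: 8.2
eef_pos: [0.4679, 0.2319, 0.4052]
tcp_rot: [-0.0, 0.723, 0.691, 0.0]
contact_force: [0.4, 0.8, 0.9]
width: 0.085
t 8.2 pos [0.4679 0.2319 0.4052] shift [  7.7 -39.9 179.2] turn [ 0.  -0.   0.3] F [0.4 0.8 0.9] w 0.085
```

```bash
python3 -m jog '8 -36 15 0 0 0 1;8 -36 50 0 0 0 1;8 -36 70 0 0 0 1;8 -36 70 0 0 0 1'
python3 - <<'E'
from h import *
go(*B['118'],.226)
p=ctrl.get_image('wrist'); save(p,'w5.png')
p=ctrl.get_image('side'); P=pts(p)
for n in ['bottle_138_mid','bottle_118_mid','bottle_099_mid','end_tall_mid','end_small_mid','bottle_081_mid']:
    for o in ctrl.outline_of(p,n)[:3]:
        m=o['mask']&(p['z_map']>0); m=cv2.erode(m.astype(np.uint8),np.ones((2,2)))>0
        q=P[m]; zt=np.percentile(q[:,2],98); t=q[q[:,2]>zt-0.006]; c,r=cv2.minEnclosingCircle(t[:,:2].astype(np.float32))
        print(n,round(o['conf'],2),o['extent'],zt.round(3),np.round(c,4),round(r,4))
E
```

```text
time: 8.53
eef_pos: [0.4324, 0.2412, 0.3323]
tcp_rot: [-0.0, 0.722, 0.692, -0.002]
contact_force: [0.6, -0.3, 0.2]
width: 0.0853
t 8.53 pos [0.4324 0.2412 0.3323] shift [  0.4  -3.6 106.3] turn [-0.2  0.2  0.5] F [ 0.6 -0.3  0.2] w 0.0853
bottle_138_mid 0.96 [241.0, 105.8, 29.4, 64.7] 0.185 [0.6358 0.1193] 0.0246
bottle_138_mid 0.37 [254.3, 158.1, 43.8, 31.6] 0.048 [0.6301 0.0358] 0.0559
bottle_118_mid 0.71 [206.5, 190.8, 21.3, 33.9] 0.081 [0.4612 0.0566] 0.0151
bottle_118_mid 0.59 [145.9, 144.0, 29.4, 46.4] 0.118 [0.4285 0.2386] 0.0211
bottle_099_mid 0.66 [307.1, 292.0, 31.2, 46.9] 0.099 [ 0.4359 -0.276 ] 0.0198
end_tall_mid 0.86 [217.3, 85.4, 31.3, 64.6] 0.203 [0.6399 0.2118] 0.0277
end_small_mid 0.64 [353.7, 219.5, 24.6, 31.2] 0.107 [ 0.6178 -0.2248] 0.0132
bottle_081_mid 0.79 [168.1, 212.6, 21.0, 39.5] 0.081 [0.3567 0.0518] 0.0151
bottle_081_mid 0.7 [208.4, 193.1, 19.8, 32.8] 0.081 [0.4612 0.0566] 0.0151
bottle_081_mid 0.68 [174.2, 176.8, 24.1, 36.0] 0.081 [0.4397 0.138 ] 0.016
```

View pics/w5.png

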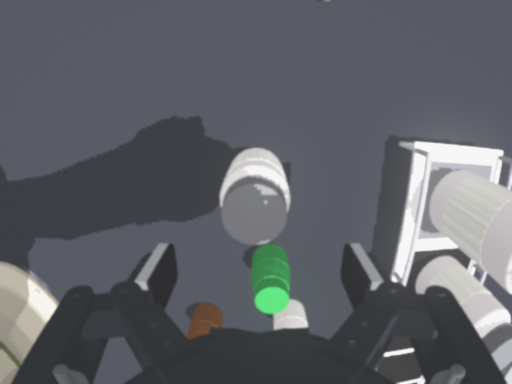

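The wrist view shows bottle 118 at (255,195), centred between the fingers. The side camera puts placed 138 at 92.6 mm from the end bottle against 94 nominal, which is good.

```bash
python3 -m jog '0 -4 30 0 0 0 1;0 -4 70 0 0 0 1;0 -4 98 0 0 0 1;0 -4 104 0 0 0 1;0 -4 104 0 0 0 1;0 -4 104 0 0 0 0.3;0 -4 104 0 0 0 0.3;0 -4 104 0 0 0 0.3'; python3 -m jog '0 0 0 0 0 0 0.3;0 0 0 0 0 0 0.3;0 0 0 0 0 0 0.3;0 0 0 0 0 0 0.3'
```

```text
time: 9.6
eef_pos: [0.43, 0.2413, 0.2327]
tcp_rot: [0.0, 0.723, 0.691, 0.001]
contact_force: [-2.1, -0.6, 20.3]
width: 0.0532
time: 9.93
eef_pos: [0.43, 0.2413, 0.2329]
tcp_rot: [0.0, 0.723, 0.691, 0.001]
contact_force: [-1.5, -0.8, 8.4]
width: 0.0537
```

```bash
python3 -m jog '0 0 -20 0 0 0 0.3;0 0 -60 0 0 0 0.3;0 0 -100 0 0 0 0.3;0 0 -130 0 0 0 0.3;-30 5 -130 0 0 0 0.3;-70 5 -130 0 0 0 0.3;-110 5 -130 0 0 0 0.3;-150 5 -130 0 0 0 0.3'; python3 -m jog '-30 5 0 0 0 0 0.3;-60 15 0 0 0 0 0.3;-63 50 0 0 0 0 0.3;-63 85 0 0 0 0 0.3;-63 120 0 0 0 0 0.3;-63 155 0 0 0 0 0.3;-63 182 0 0 0 0 0.3;-63 182 0 0 0 0 0.3'
python3 - <<'E'
from h import *
go(*PD['118'],.280)
E
```

```text
time: 10.6
eef_pos: [0.4273, 0.0898, 0.3623]
tcp_rot: [0.0, 0.722, 0.692, 0.001]
contact_force: [0.0, 0.2, -2.5]
width: 0.0535
time: 11.27
eef_pos: [0.6115, 0.0198, 0.3624]
tcp_rot: [0.002, 0.723, 0.691, 0.002]
contact_force: [1.3, 0.6, -1.3]
width: 0.0536
t 11.27 pos [0.6115 0.0198 0.3624] shift [18.6 19.2 82.5] turn [0.4 0.  0.4] F [ 1.3  0.6 -1.3] w 0.0536
```

```bash
python3 -m jog '18 19 0 0 0 0 0.3;18 19 20 0 0 0 0.3;18 19 50 0 0 0 0.3;18 19 70 0 0 0 0.3;18 19 70 0 0 0 0.3;18 19 70 0 0 0 0.3;18 19 70 0 0 0 0.3'
python3 - <<'E'
from h import *
go(*PD['118'],.280)
p=ctrl.get_image('side'); save(p,'s6.png')
p=ctrl.get_image('wrist'); save(p,'w6.png')
a=cv2.imread('pics/s6.png');b=cv2.imread('pics/w6.png'); cv2.imwrite('pics/c6.png',cv2.resize(np.hstack([a,b]),(800,300)))
E
```

```text
time: 11.85
eef_pos: [0.627, 0.0368, 0.2927]
tcp_rot: [0.001, 0.723, 0.691, 0.001]
contact_force: [-0.4, 0.7, -1.2]
width: 0.0532
t 11.85 pos [0.627  0.0368 0.2927] shift [ 1.   4.9 12.7] turn [ 0.1 -0.   0.3] F [-0.4  0.7 -1.2] w 0.0532
```

View pics/c6.png

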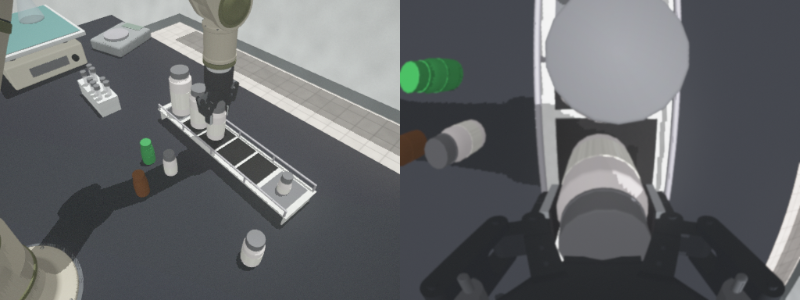

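Bottle 118 sits slightly left of the pad middle in the wrist view (560–645 against 555–657), which agrees with the remaining +5 mm in tool y. I'll shift and lower.

```bash
python3 -m jog '1 5 3 0 0 0 0.3;1 5 6 0 0 0 0.3;1 5 9 0 0 0 0.3;1 5 10 0 0 0 0.3;1 5 10 0 0 0 0.3;1 5 10 0 0 0 0.3'; python3 -m jog '0 0 1 0 0 0 0.3;0 0 2 0 0 0 0.3;0 0 2 0 0 0 0.3'
```

```text
time: 12.45
eef_pos: [0.6318, 0.0376, 0.2807]
tcp_rot: [-0.0, 0.723, 0.691, -0.0]
contact_force: [0.1, -0.4, -1.5]
width: 0.0534
time: 12.7
eef_pos: [0.6318, 0.0375, 0.28]
tcp_rot: [0.0, 0.723, 0.691, 0.0]
contact_force: [-3.1, -0.4, 8.9]
width: 0.0533
```

```bash
python3 -m jog '0 0 -1 0 0 0 0.3;0 0 -1 0 0 0 0.55;0 0 -1 0 0 0 0.7;0 0 -1 0 0 0 0.85;0 0 -1 0 0 0 0.9;0 0 -1 0 0 0 0.9;0 0 -1 0 0 0 0.9'; python3 -m jog '0 0 -20 0 0 0 0.9;0 0 -50 0 0 0 1;0 0 -90 0 0 0 1;0 0 -120 0 0 0 1;-20 -30 -120 0 0 0 1;-50 -60 -120 0 0 0 1;-80 -85 -120 0 0 0 1;-110 -110 -120 0 0 0 1'
python3 - <<'E'
from h import *
go(*B['099'],.30)
E
```

```text
time: 13.28
eef_pos: [0.6319, 0.0377, 0.28]
tcp_rot: [0.0, 0.723, 0.691, 0.0]
contact_force: [0.1, 0.2, 0.8]
width: 0.0765
time: 13.95
eef_pos: [0.5153, -0.068, 0.4002]
tcp_rot: [0.0, 0.723, 0.691, 0.0]
contact_force: [0.2, -1.7, 0.1]
width: 0.085
t 13.95 pos [ 0.5153 -0.068   0.4002] shift [-208.8  -69.9  100.1] turn [ 0.  -0.   0.4] F [ 0.2 -1.7  0.1] w 0.085
```

```bash
python3 -m jog '-35 -12 0 0 0 0 1;-70 -24 10 0 0 0 1;-105 -36 25 0 0 0 1;-140 -48 45 0 0 0 1;-175 -60 65 0 0 0 1;-205 -70 85 0 0 0 1;-208 -70 100 0 0 0 1;-208 -70 100 0 0 0 1'
python3 - <<'E'
from h import *
go(*B['099'],.206)
p=ctrl.get_image('wrist'); save(p,'w7.png')
p=ctrl.get_image('side'); P=pts(p)
for n in ['bottle_138_mid','bottle_118_mid','end_tall_mid','end_small_mid']:
    for o in ctrl.outline_of(p,n)[:3]:
        m=o['mask']&(p['z_map']>0); m=cv2.erode(m.astype(np.uint8),np.ones((2,2)))>0
        q=P[m]; zt=np.percentile(q[:,2],98); t=q[q[:,2]>zt-0.006]; c,r=cv2.minEnclosingCircle(t[:,:2].astype(np.float32))
        print(n,round(o['conf'],2),o['extent'],zt.round(3),np.round(c,4),round(r,4))
E
```

```text
time: 14.62
eef_pos: [0.436, -0.2739, 0.2978]
tcp_rot: [-0.001, 0.725, 0.689, -0.001]
contact_force: [-0.4, 0.9, -1.0]
width: 0.0855
t 14.62 pos [ 0.436  -0.2739  0.2978] shift [ 0.3  0.6 91.8] turn [-0.2 -0.   0.1] F [-0.4  0.9 -1. ] w 0.0855
bottle_138_mid 0.7 [241.8, 106.9, 29.1, 61.7] 0.185 [0.6363 0.1193] 0.0247
bottle_118_mid 0.83 [267.4, 129.2, 22.5, 52.3] 0.165 [0.629  0.0359] 0.0221
end_tall_mid 0.96 [216.5, 86.9, 28.3, 61.9] 0.202 [0.6401 0.2116] 0.0275
```

View pics/w7.png

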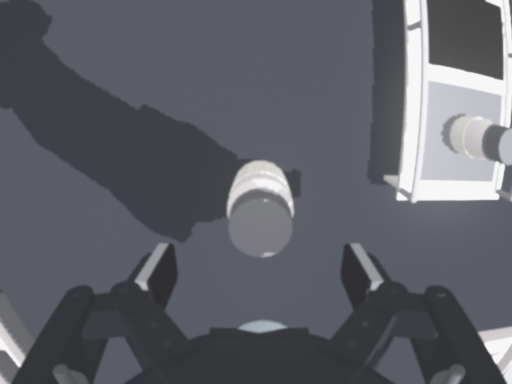

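Bottle 099 at (260,210) is centred between the fingers. The flask is well off at the bottom of the view. Descend and grip.

```bash
python3 -m jog '0 0 30 0 0 0 1;0 0 65 0 0 0 1;0 0 87 0 0 0 1;0 0 92 0 0 0 1;0 0 92 0 0 0 1;0 0 92 0 0 0 0.3;0 0 92 0 0 0 0.3;0 0 92 0 0 0 0.3'; python3 -m jog '0 0 0 0 0 0 0.3;0 0 0 0 0 0 0.3;0 0 0 0 0 0 0.3;0 0 0 0 0 0 0.3;0 0 0 0 0 0 0.3'
```

```text
time: 15.58
eef_pos: [0.438, -0.2718, 0.2094]
tcp_rot: [0.001, 0.723, 0.691, 0.0]
contact_force: [-4.1, 0.7, 2.7]
width: 0.0519
time: 16.0
eef_pos: [0.4379, -0.2719, 0.2097]
tcp_rot: [0.001, 0.723, 0.691, 0.001]
contact_force: [-1.9, 1.0, 11.2]
width: 0.0477
```

```bash
python3 -m jog '0 0 -20 0 0 0 0.3;0 0 -60 0 0 0 0.3;0 0 -100 0 0 0 0.3;20 0 -125 0 0 0 0.3;60 0 -125 0 0 0 0.3;100 0 -125 0 0 0 0.3;140 0 -125 0 0 0 0.3;180 0 -125 0 0 0 0.3'
python3 - <<'E'
from h import *
go(*PD['099'],.2567)
p=ctrl.get_image('side'); save(p,'s8.png')
E
```

```text
time: 16.67
eef_pos: [0.4453, -0.0904, 0.3341]
tcp_rot: [0.001, 0.723, 0.691, 0.001]
contact_force: [1.1, 0.4, -1.2]
width: 0.0479
t 16.67 pos [ 0.4453 -0.0904  0.3341] shift [ 52.3 179.8  77.8] turn [ 0.1 -0.   0.3] F [ 1.1  0.4 -1.2] w 0.0479
```

View pics/s8.png

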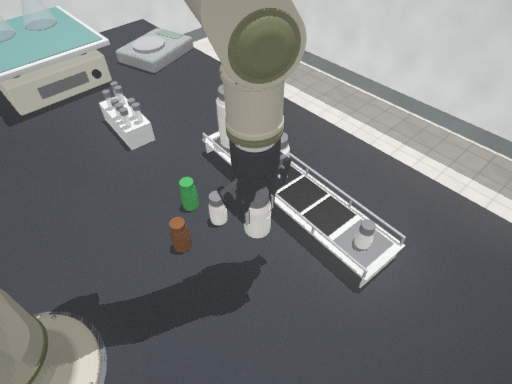

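Bottle 099 is held upright at (258,215). Move it over pad 3 and lower.

```bash
python3 -m jog '20 30 0 0 0 0 0.3;40 65 0 0 0 0 0.3;52 100 0 0 0 0 0.3;52 135 0 0 0 0 0.3;52 165 0 0 0 0 0.3;52 180 0 0 0 0 0.3;52 180 20 0 0 0 0.3;52 180 40 0 0 0 0.3'
python3 - <<'E'
from h import *
go(*PD['099'],.2567)
E
```

```text
time: 17.38
eef_pos: [0.6291, -0.0483, 0.2939]
tcp_rot: [0.001, 0.723, 0.691, 0.001]
contact_force: [-0.2, -0.9, -1.4]
width: 0.0477
t 17.38 pos [ 0.6291 -0.0483  0.2939] shift [ 1.9 -1.9 37.2] turn [ 0.2 -0.   0.4] F [-0.2 -0.9 -1.4] w 0.0477
```

```bash
python3 -m jog '1 -1 15 0 0 0 0.3;1 -1 25 0 0 0 0.3;1 -1 30 0 0 0 0.3;1 -1 33 0 0 0 0.3;1 -1 33 0 0 0 0.3;1 -1 33 0 0 0 0.3'
python3 - <<'E'
from h import *
go(*PD['099'],.2567)
p=ctrl.get_image('wrist'); save(p,'w9.png')
E
```

```text
time: 17.88
eef_pos: [0.6272, -0.0474, 0.2607]
tcp_rot: [0.0, 0.723, 0.691, 0.0]
contact_force: [-0.7, 0.4, -1.8]
width: 0.0477
t 17.88 pos [ 0.6272 -0.0474  0.2607] shift [1.  0.2 4. ] turn [ 0.1 -0.   0.3] F [-0.7  0.4 -1.8] w 0.0477
```

View pics/w9.png

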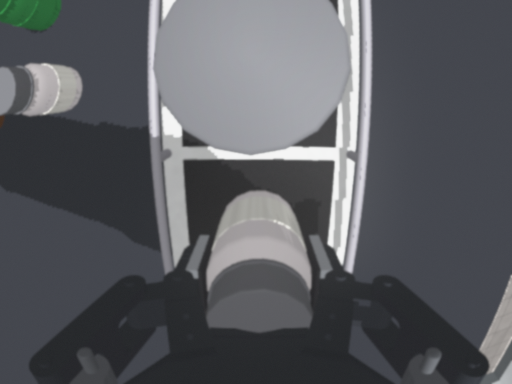

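Bottle 099 (x≈258) is centred on the pad (185–335). Lower to contact and release.

```bash
python3 -m jog '1 0 2 0 0 0 0.3;1 0 4 0 0 0 0.3;1 0 5 0 0 0 0.3;1 0 5 0 0 0 0.3'
```

```text
time: 18.27
eef_pos: [0.6272, -0.0461, 0.2568]
tcp_rot: [0.0, 0.723, 0.691, 0.001]
contact_force: [-4.1, 1.7, 15.8]
width: 0.0474
```

```bash
python3 -m jog '0 0 -1.5 0 0 0 0.3;0 0 -1.5 0 0 0 0.5;0 0 -1.5 0 0 0 0.6;0 0 -1.5 0 0 0 0.75;0 0 -1.5 0 0 0 0.8;0 0 -1.5 0 0 0 0.8;0 0 -1.5 0 0 0 0.8'; python3 -m jog '0 0 -20 0 0 0 0.8;0 0 -55 0 0 0 0.9;0 0 -95 0 0 0 1;0 -20 -110 0 0 0 1;30 -50 -110 0 0 0 1;60 -80 -110 0 0 0 1;85 -115 -110 0 0 0 1;97 -150 -110 0 0 0 1'
python3 - <<'E'
from h import *
go(*B['081'],.30)
E
```

```text
time: 18.85
eef_pos: [0.627, -0.0463, 0.2563]
tcp_rot: [-0.0, 0.723, 0.691, -0.0]
contact_force: [-1.0, -0.1, -0.6]
width: 0.0682
time: 19.52
eef_pos: [0.4807, 0.06, 0.3664]
tcp_rot: [0.0, 0.722, 0.692, 0.001]
contact_force: [0.1, 1.3, 0.0]
width: 0.0856
t 19.52 pos [0.4807 0.06   0.3664] shift [ -2.9 -20.1  66.4] turn [ 0.1 -0.1  0.5] F [0.1 1.3 0. ] w 0.0856
```

```bash
python3 -m jog '-3 -20 20 0 0 0 1;-3 -20 50 0 0 0 1;-3 -20 90 0 0 0 1;-3 -20 100 0 0 0 1;-3 -20 100 0 0 0 1'
python3 - <<'E'
from h import *
go(*B['081'],.188)
p=ctrl.get_image('wrist'); save(p,'w10.png')
E
```

```text
time: 19.93
eef_pos: [0.4609, 0.0553, 0.2642]
tcp_rot: [-0.001, 0.723, 0.691, -0.002]
contact_force: [-0.0, -0.3, 0.3]
width: 0.0853
t 19.93 pos [0.4609 0.0553 0.2642] shift [ 2.8 -0.2 76.2] turn [-0.2  0.1  0.3] F [-0.  -0.3  0.3] w 0.0853
```

View pics/w10.png

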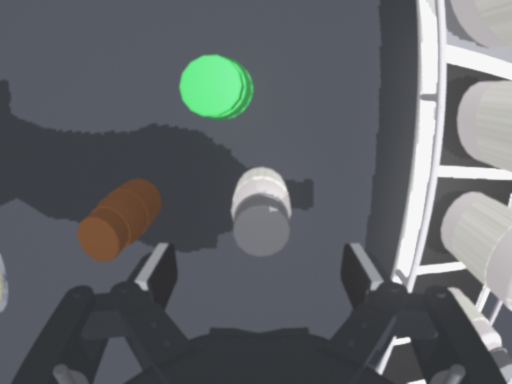

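The white 081 bottle at (262,212) is centred. Brown at (120,220) clears the left finger, and I narrow the opening a little for margin.

```bash
python3 -m jog '3 0 20 0 0 0 0.8;3 0 45 0 0 0 0.8;3 0 65 0 0 0 0.8;3 0 75 0 0 0 0.8;3 0 76 0 0 0 0.8;3 0 76 0 0 0 0.2;3 0 76 0 0 0 0.2;3 0 76 0 0 0 0.2'; python3 -m jog '0 0 0 0 0 0 0.2;0 0 0 0 0 0 0.2;0 0 0 0 0 0 0.2;0 0 0 0 0 0 0.2;0 0 0 0 0 0 0.2'
```

```text
time: 20.65
eef_pos: [0.462, 0.0584, 0.1919]
tcp_rot: [0.001, 0.723, 0.691, 0.001]
contact_force: [0.1, 0.4, 3.9]
width: 0.0386
time: 21.07
eef_pos: [0.4619, 0.0584, 0.1919]
tcp_rot: [0.001, 0.723, 0.691, 0.001]
contact_force: [-1.1, -0.8, 5.7]
width: 0.0382
```

```bash
python3 -m jog '0 0 -20 0 0 0 0.2;0 0 -60 0 0 0 0.2;0 0 -100 0 0 0 0.2;-20 0 -125 0 0 0 0.2;-60 0 -125 0 0 0 0.2;-100 0 -125 0 0 0 0.2;-140 0 -125 0 0 0 0.2;-175 0 -125 0 0 0 0.2'
python3 - <<'E'
from h import *
go(*PD['081'],.2389)
p=ctrl.get_image('side'); save(p,'s11.png')
E
```

```text
time: 21.73
eef_pos: [0.4531, -0.1182, 0.3171]
tcp_rot: [0.001, 0.723, 0.691, 0.001]
contact_force: [1.1, 0.2, -1.0]
width: 0.0387
t 21.73 pos [ 0.4531 -0.1182  0.3171] shift [ -4.4 170.   78.7] turn [0.2 0.  0.4] F [ 1.1  0.2 -1. ] w 0.0387
```

View pics/s11.png

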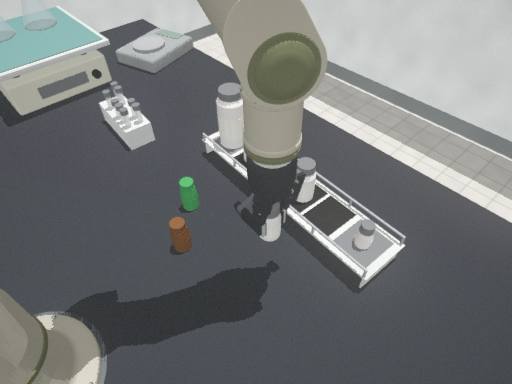

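The 081 bottle is held upright at (270,225), and 099 stands on pad 3 at (305,180). Move over pad 4.

```bash
python3 -m jog '-4 35 0 0 0 0 0.2;-4 70 0 0 0 0 0.2;-4 105 0 0 0 0 0.2;-4 140 0 0 0 0 0.2;-4 165 0 0 0 0 0.2;-4 170 0 0 0 0 0.2;-4 170 20 0 0 0 0.2;-4 170 40 0 0 0 0.2'; python3 -m jog '0 0 10 0 0 0 0.2;0 0 20 0 0 0 0.2;0 0 26 0 0 0 0.2;0 0 30 0 0 0 0.2;0 0 30 0 0 0 0.2;0 0 30 0 0 0 0.2'
python3 - <<'E'
from h import *
go(*PD['081'],.2389)
p=ctrl.get_image('wrist'); save(p,'w12.png')
E
```

```text
time: 22.45
eef_pos: [0.6237, -0.1277, 0.2769]
tcp_rot: [0.001, 0.723, 0.691, 0.001]
contact_force: [0.2, 0.8, -0.8]
width: 0.0388
time: 22.95
eef_pos: [0.6234, -0.1282, 0.2459]
tcp_rot: [0.0, 0.723, 0.691, 0.0]
contact_force: [0.4, 0.2, -0.7]
width: 0.0388
t 22.95 pos [ 0.6234 -0.1282  0.2459] shift [-2.1 -0.3  7. ] turn [0.  0.  0.3] F [ 0.4  0.2 -0.7] w 0.0388
```

View pics/w12.png

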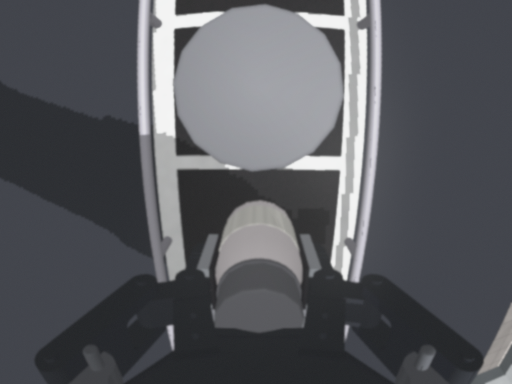

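Centred between the rails: bottle at x≈259, pad 178–345. Fine lower.

```bash
python3 -m jog '-2 0 3 0 0 0 0.2;-2 0 5 0 0 0 0.2;-2 0 7 0 0 0 0.2;-2 0 8 0 0 0 0.2;-2 0 8 0 0 0 0.2'
```

```text
time: 23.42
eef_pos: [0.6232, -0.1305, 0.239]
tcp_rot: [0.0, 0.723, 0.691, 0.001]
contact_force: [-3.7, 0.5, 15.7]
width: 0.0386
```

```bash
python3 -m jog '0 0 -1.5 0 0 0 0.2;0 0 -1.5 0 0 0 0.4;0 0 -1.5 0 0 0 0.5;0 0 -1.5 0 0 0 0.65;0 0 -1.5 0 0 0 0.7;0 0 -1.5 0 0 0 0.7;0 0 -1.5 0 0 0 0.7'; python3 -m jog '0 0 -20 0 0 0 0.7;0 0 -55 0 0 0 0.7;0 0 -95 0 0 0 0.8;0 0 -130 0 0 0 1;0 -40 -130 0 0 0 1;0 -80 -130 0 0 0 1;0 -120 -130 0 0 0 1;-30 -150 -130 0 0 0 1'; python3 -m jog '-40 -20 0 0 0 0 1;-80 -20 0 0 0 0 1;-120 -20 0 0 0 0 1;-150 -20 0 0 0 0 1;-150 -20 0 0 0 0 1'
python3 - <<'E'
from h import *
for cam in ['side','top']:
    p=ctrl.get_image(cam); P=pts(p); save(p,cam+'F.png')
    for n in ['bottle_138_mid','bottle_118_mid','bottle_099_mid','bottle_081_mid','end_tall_mid','end_small_mid']:
        for o in ctrl.outline_of(p,n)[:3]:
            m=o['mask']&(p['z_map']>0); m=cv2.erode(m.astype(np.uint8),np.ones((2,2)))>0
            if m.sum()<5: continue
            q=P[m]; zt=np.percentile(q[:,2],98); t=q[q[:,2]>zt-0.006]; c,r=cv2.minEnclosingCircle(t[:,:2].astype(np.float32))
            print(n,round(o['conf'],2),o['extent'],zt.round(3),np.round(c,4),round(r,4))
a=cv2.imread('pics/sideF.png');b=cv2.imread('pics/topF.png'); cv2.imwrite('pics/cF.png',cv2.resize(np.hstack([a,b]),(800,300)))
E
```

```text
time: 24.0
eef_pos: [0.6232, -0.1301, 0.2388]
tcp_rot: [-0.0, 0.723, 0.691, -0.0]
contact_force: [0.6, 0.6, -0.3]
width: 0.0597
time: 24.67
eef_pos: [0.47, -0.1485, 0.3686]
tcp_rot: [-0.002, 0.721, 0.693, 0.0]
contact_force: [0.7, -0.3, -0.1]
width: 0.0857
time: 25.08
eef_pos: [0.4444, -0.3079, 0.3697]
tcp_rot: [0.002, 0.725, 0.688, -0.001]
contact_force: [-0.3, -0.3, 0.5]
width: 0.0852
bottle_138_mid 0.78 [242.8, 108.5, 26.2, 59.4] 0.185 [0.6366 0.1192] 0.0241
bottle_138_mid 0.39 [261.2, 126.6, 28.2, 54.0] 0.165 [0.6295 0.0373] 0.0226
bottle_118_mid 0.83 [263.6, 126.9, 28.6, 54.3] 0.165 [0.6285 0.0354] 0.0213
bottle_099_mid 0.71 [293.6, 153.5, 18.4, 49.2] 0.146 [ 0.6263 -0.0516] 0.019
bottle_081_mid 0.91 [175.4, 177.0, 23.7, 36.2] 0.081 [0.4397 0.1384] 0.0158
bottle_081_mid 0.88 [318.3, 183.9, 22.5, 38.1] 0.128 [ 0.6229 -0.1312] 0.0157
bottle_081_mid 0.66 [169.4, 216.8, 19.5, 36.3] 0.081 [0.3568 0.0527] 0.0154
end_tall_mid 0.67 [217.1, 84.0, 29.6, 64.2] 0.203 [0.6399 0.2103] 0.0276
end_small_mid 0.67 [305.6, 202.6, 44.0, 31.1] 0.048 [ 0.6222 -0.1326] 0.0512
end_small_mid 0.38 [218.4, 87.5, 28.6, 60.4] 0.203 [0.6393 0.2118] 0.0285
bottle_138_mid 0.74 [189.5, 133.1, 25.9, 38.7] 0.189 [0.6355 0.1235] 0.0242
bottle_118_mid 0.73 [224.4, 133.2, 23.6, 36.1] 0.168 [0.6265 0.0401] 0.0216
bottle_099_mid 0.84 [263.4, 133.7, 20.5, 32.9] 0.149 [ 0.6253 -0.0464] 0.0197
bottle_099_mid 0.57 [225.6, 135.4, 22.6, 32.8] 0.168 [0.6273 0.0403] 0.0217
bottle_081_mid 0.63 [294.8, 139.0, 19.7, 22.3] 0.131 [ 0.6227 -0.1269] 0.0161
bottle_081_mid 0.55 [198.5, 227.8, 18.2, 16.1] 0.085 [0.4379 0.1419] 0.0157
bottle_081_mid 0.47 [236.0, 255.8, 16.8, 24.4] 0.085 [0.3566 0.0576] 0.0163
end_tall_mid 0.66 [144.3, 131.8, 39.6, 42.7] 0.206 [0.6404 0.2174] 0.0285
end_small_mid 0.7 [334.2, 141.4, 13.8, 15.7] 0.11 [ 0.6173 -0.2204] 0.0133
```

View pics/cF.png

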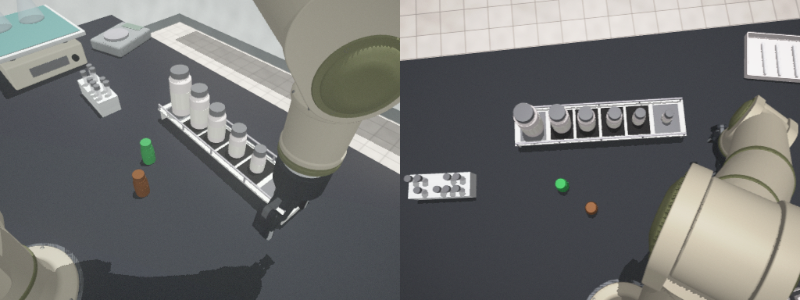

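All four stand in descending order. Against the top camera's own pad centres each is within about 4 mm, and the end bottles read within 1 mm of the start. I'm handing in.

```bash
python3 -m jog '0 0 0 0 0 0 1'; python3 -c "
from plant import ctrl
s=ctrl.observe(); print(s['contact_force'],s['time']); print(ctrl.close_job())"
```

```text
time: 25.87
eef_pos: [0.4458, -0.3016, 0.3689]
tcp_rot: [0.0, 0.723, 0.691, -0.0]
contact_force: [0.4, -0.0, -0.8]
width: 0.0853
[ 0.40129743 -0.00730729 -0.8368334 ] 25.8667
the job is handed in; nothing more can be done
None
```

I stood the 138, 118, 99 and 81 mm bottles upright on the four pads, stepping down from the tall end bottle, and handed the job in at about 26 s. No verdict was reported.

- **Placement:** in the last top-camera view, each bottle was within about 4 mm of its pad's centre (limit 14 mm).
- **Upright:** cap heights matched bottles standing on the pads in the side view, and all four looked upright in both views.
- **End bottles and look-alikes:** the end bottles read within 1 mm of where they started in the top view. The brown and green look-alikes were not touched.
- **Robot:** it was clear of everything, open and with no contact force, when I handed in.

**Disagreements:**
- The two cameras differ by about 4–5 mm in y and 3–4 mm in height throughout, so I averaged their positions for the moves.
- In the final side view, the network took pad 4 and the tall end bottle for the small end bottle, which the arm partly hid there. My check on that bottle rests on the top view alone.

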